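# Set the drip-watering manifold for the staked pot

## Robot

A 6-joint arm with a two-finger parallel gripper is mounted at the origin on the work surface. World frame = base frame: x ahead of the robot, y to its left, z up, the work surface at z = 0. Lengths are in m, angles in rad, forces in N, time in s.
With the tool pointing down it reaches from about 0.275 to 0.85 m from the base axis. Payload 5.2 kg.
Tool frame: the origin (TCP) lies between the finger pads; the fingertips stand bot.tips_ahead ahead of it and the grasp point (between the pads) lies 2 mm behind it (bot.tips_ahead is the distance from the TCP to the fingertips, in m); y points along the fingers, x is the direction in which the jaws open and shut, and the axes are right-handed (so a half turn about y gives the same grasp; the last joint's range is limited). The gripper opens to 85 mm and grips with 20 to 120 N. Pads are 22 mm wide; open, the fingers measure 114 mm over their backs; the gripper's body (76 mm by 85 mm) begins 54 mm behind the grasp point. The pads swing forward as they close: fully open they stand 13 mm farther back than shut.
Start: joints at [1.11, 0.259, 1.535, -0, 1.348, -0.203], TCP at [0.14, 0.532, 0.248] pointing down, gripper open.
Joint ranges: [-3.14, 3.14], [-0.91, 2.08], [0.19, 2.58], [-1.22, 4.36], [0.22, 2.71], [-3.12, 3.12]. Speed limits (rad/s): [2.57, 2.57, 3.14, 3.14, 3.14, 3.14].

## Interface

Orientations are given as a rotation vector (axis times angle).
In Python, from workcell import bot, eyes, order gives the robot as it stands.
- The arm moves only by the tool arm_command, never from a script. Its argument "steps" is a list of rows, each a list of 3 entries, a list of its own where there are three numbers: the shift along the tool's x, y, z in cm, then the turn, a rotation vector about the tool's x, y, z in rad, then the opening, from 0 (shut) to 1 (fully open). In form: [[[dx, dy, dz], [rx, ry, rz], claw], ...]. A call has 1 to 8 rows; each row is the pose to reach, as a shift and turn from the pose commanded when the call began, along the tool's axes at that moment; what a row does not reach only later rows make up. A row lasts 1/10 s, in which the tool goes at most 50 mm and 8.59 degrees, less where a joint would pass 70% of its speed; a pose out of reach is approached as far as the arm can. A call with a gripper value outside its range is refused whole. The fingers move at their own pace and stop on an object; "squeeze" is the grip in N (left out, the last holds). Time passes only in rows, so rows that repeat a pose let the fingers close. It gives the time, the measured TCP pose, the force and the opening at its end, in the units of the state.
- bot.get_obs(): the state, without advancing time (a new reading comes with each control period).
- eyes.snapshot(name): name is "side" or "top" or "wrist"; returns a dict with "pixels" (400x640x3 uint8, red, green, blue), "K" (3x3 intrinsics, pixels), "dist" ([k1, k2, p1, p2, k3] as OpenCV has them; the pictures are not rectified), "origin" and "attitude" of the camera in the world. Camera axes: x right, y down, z forward; pixel columns grow to the right and rows downward; lengths in m; the calibration is good to about 2 mm. A picture is of the moment at which its call begins. There is no depth.
- order.sign_off(): hands the job in, once; it reports no verdict.
The state is a dict: "clock": time; "q": joint angles; "qd": joint speeds; "effort": joint torques, N m; "ee_pos": TCP position; "tool_rot": TCP orientation; "force": force on the tool from outside, world axes, zero at the start; "moment": the same for the moment, N m; "finger_gap": finger opening in m.
Only numpy, scipy, OpenCV 4.12 (cv2) and the standard library are available. Lean on these libraries where they do the work, as an engineer would, in place of code of your own. Each camera call takes 0.05 s, during which the arm holds its last target.

## Task

The water is still off at the tap; get the drip manifold ready for the terracotta pot that has the bamboo stake. With a fingertip, push the selector arm on the hub round until its long pointed end points at the staked pot, along the pipe that serves it; then push the flat supply lever a quarter turn to its fully open stop, in line with the inlet pipe. Only push the two arms: leave the pots and everything else on the table where they stand.

Things in the scene. Friction and masses are not known exactly. Their poses are not given: they have to be found in the camera images.
- selector_axis (a point): Point on the selector's vertical pivot at mid-thickness of its arm, 63 mm above the table; the steel selector sits on the brass hub. The frame turns with it: x along the long pointed end, z up. The arm is 14 mm thick (56 to 70 mm high), 14 mm wide from 12 to 74 mm out, then narrows. It turns endlessly both ways with even friction, 0.12 N m, no spring, and stays where left.
- selector_tip (a point): The long pointed end of the selector arm, 97 mm from its pivot, 63 mm above the table. Opposite is a short round tail, 34 mm from the pivot; the cap between is 38 mm across, its top 72 mm high. At the start the point faces away from the pots: the manifold's -x axis, up to 75 degrees either way.
- pot_staked: Terracotta pot with the stake, loose: 72 mm high, 98 mm across the rim; origin at the centre of its underside, x axis towards the stake, z up. The 10 mm bamboo stake stands inside the rim, 35 mm from the centre, up to 190 mm above the table, held by a steel spring clip (to 115 mm high). The stake is on the side away from the hub, within 100 degrees.
- pot_b: A pot just like it but bare, with no stake, at another of the three places; origin at the centre of its underside.
- pot_c: The other bare pot; origin at the centre of its underside.
- manifold: Drip manifold, fixed; origin on the table below the selector's pivot, x along the middle outlet pipe, y left, z up. Outlet pipes at -57, 0 and 57 degrees from x, each to one of the three pots 222 mm out (any order), tops 21 mm high, rising 160 mm out to 93 mm. Hub 64 mm across, 42 mm high. Inlet pipe along -y, 300 mm long, 23 mm high, with the supply valve at 175 mm.
- supply (a joint): Angle of the supply lever (rad): 0 shut (across the inlet pipe, along the manifold's -x axis), 1.571 fully open at its stop (in line with the inlet pipe, pointing away from the hub). Grows counter-clockwise seen from above; starts at 0 to 0.35; even friction 0.12 N m, no spring, stays where left.
- supply_axis (a point): Point on the supply lever's vertical pivot at mid-thickness of the lever, 63 mm above the table. The frame turns with the lever: x along the blade, z up. Flat blade, 18 mm wide, 12 mm thick (57 to 69 mm high), its round end 91 mm from the pivot; cap 28 mm across. The brass valve body below is 36 by 46 mm, 34 mm high.
- supply_tip (a point): The round free end of the supply lever, 91 mm from its pivot, 63 mm above the table.
- jar: A lidded glass jar, 72 mm across, 110 mm high, loose, left of the hub; origin at the centre of its underside.
- dibber: A green plastic dibber with a T handle, about 175 mm long, lying down, 22 mm high, on the robot's side of the hub; origin on the table under its shaft.
- trowel: A steel trowel with a wooden handle, about 300 mm long, lying on the right, 26 mm high; origin on the table under its neck.
- saucer: A blue ceramic bowl, 110 mm across, 30 mm high, on the left; origin at the centre of its underside.
- brush: A hand brush lying far right; origin on the table under it.

How it is judged:
By the outcome, as a careful person would: the job done as asked, in the order asked, and still so for the second after the job is handed in, with the robot touching nothing.
It also fails if it takes over 72 s, if anything falls off the work surface, if the arm or the gripper's body presses on something with over 40 N, if the wrist force passes 120 N, or if a joint passes its speed limit or range.

## Working session

There is one attempt and no reset: what is moved stays moved. The work goes in short steps, Python scripts to look and compute and a tool call to move; the robot and the scene stay as the last step left them, time stands still between calls to the robot, and variables do not carry over. Pictures are saved under pics/ and viewed, and the job is handed in when it is done.

Besides the shell and the picture viewer there is one more tool, called after "Request:" in YAML: its name, and indented under it one key for each argument. arm_command: Moves the arm, as the interface text tells. Its arguments: {"type":"object","properties":{"steps":{"type":"array"},"squeeze":{"type":"number"}},"required":["steps"]}

```bash
mkdir -p pics; ls
python3 - <<'E'
from workcell import bot,eyes,order
import cv2,numpy as np
o=bot.get_obs()
for k,v in o.items(): print(k,np.round(v,3))
print(bot.tips_ahead)
for n in ["top","side"]:
    s=eyes.snapshot(n); cv2.imwrite(f"pics/{n}0.png",s["pixels"][:,:,::-1]); print(n,s["K"],s["dist"],s["origin"],s["attitude"])
E
```

```text
pics
clock 0.0
q [ 1.11   0.259  1.536 -0.     1.348 -0.203]
qd [-0.    -0.001 -0.001  0.001 -0.     0.   ]
effort [ 1.0000e-03 -4.4602e+01 -2.9058e+01 -0.0000e+00  1.2000e-02  0.0000e+00]
ee_pos [0.14  0.531 0.247]
tool_rot [-1.321 -1.016  1.019]
force [-0.044  0.15   0.08 ]
moment [ 0.028  0.04  -0.023]
finger_gap 0.086
0.017
top [[478.6944915    0.         318.49800226]
 [  0.         478.6944915  202.05009903]
 [  0.           0.           1.        ]] [-0.14369304  0.          0.          0.          0.        ] [0.32689193 0.03066266 1.78325143] [-2.16762125  2.14051558 -0.16874624]
side [[501.18569667   0.         313.74667723]
 [  0.         501.18569667 210.42883434]
 [  0.           0.           1.        ]] [-0.13636726  0.          0.          0.          0.        ] [0.38182811 1.25037312 1.04800497] [-0.2371985   2.76493932 -1.33402792]
```

View pics/top0.png

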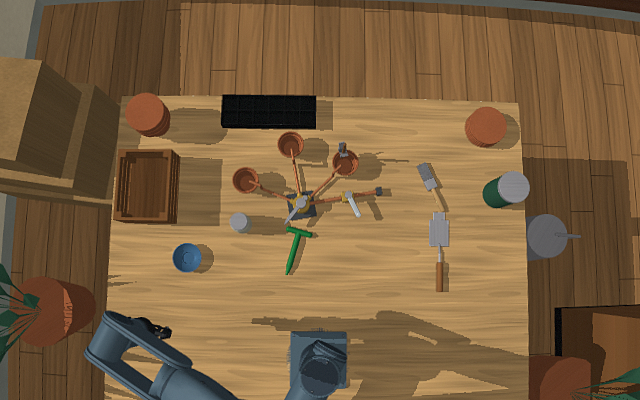

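View pics/side0.png

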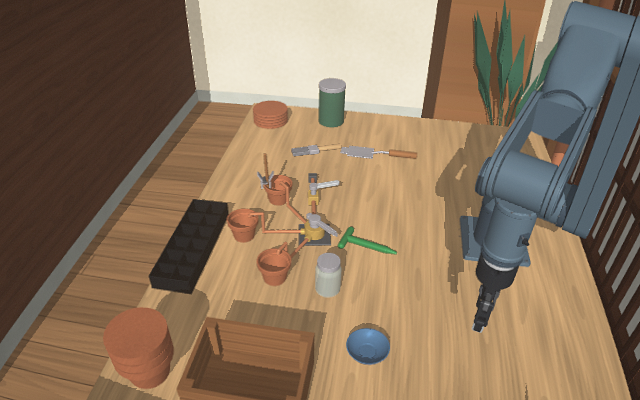

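The staked pot is the right one in the top view (~(344,160)). The hub is near (302,203), the selector points down-left to about (287,221), and the lever sits near (350,198). I'll zoom in next.

```bash
cat > h.py <<'E'
import cv2,numpy as np
from scipy.spatial.transform import Rotation as R
def ray(s,uv):
    p=cv2.undistortPoints(np.array([[uv]],float),s["K"],np.array(s["dist"]))[0,0]
    return R.from_rotvec(s["attitude"]).apply([p[0],p[1],1.0])
def onplane(s,uv,z):
    d=ray(s,uv);o=np.array(s["origin"]);return o+d*(z-o[2])/d[2]
def proj(s,P):
    r=R.from_rotvec(s["attitude"]).inv();rv=r.as_rotvec();t=-r.apply(s["origin"])
    return cv2.projectPoints(np.array(P,float).reshape(-1,3),rv,t,s["K"],np.array(s["dist"]))[0][:,0]
E
python3 - <<'E'
import cv2
im=cv2.imread("pics/top0.png")[120:250,220:400]; cv2.imwrite("pics/topz.png",cv2.resize(im,None,fx=4.4,fy=4.4,interpolation=cv2.INTER_CUBIC))
im=cv2.imread("pics/side0.png")[140:300,220:400]; cv2.imwrite("pics/sidez.png",cv2.resize(im,None,fx=3.7,fy=3.7,interpolation=cv2.INTER_CUBIC))
E
```

```text
(no output)
```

View pics/topz.png

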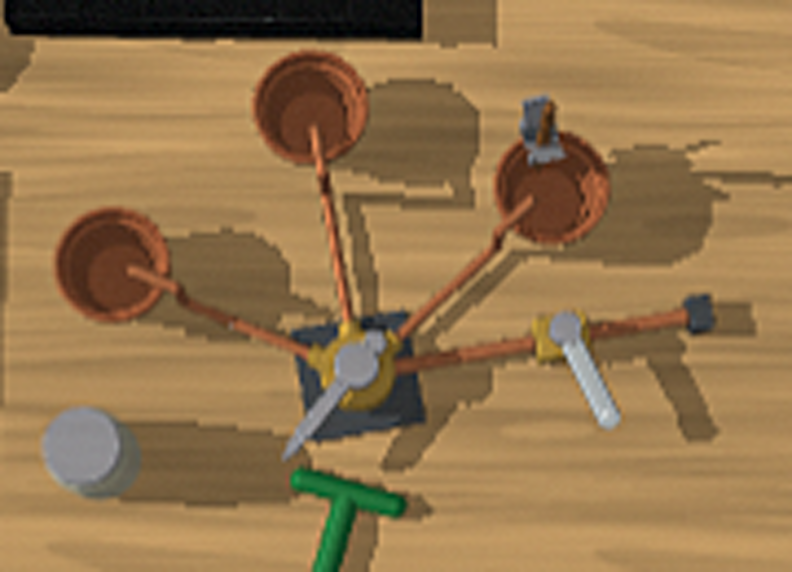

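View pics/sidez.png

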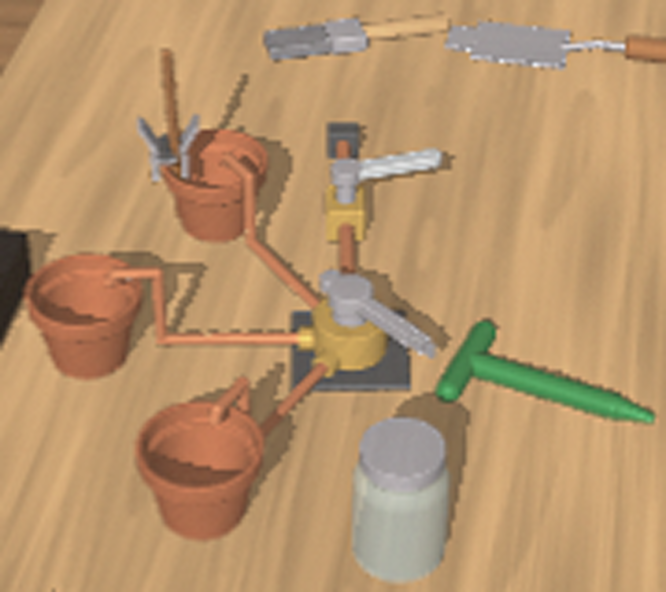

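Run:
```python
from workcell import bot,eyes
from h import *
s=eyes.snapshot("top"); s2=eyes.snapshot("side")
def T(x,y,z): return onplane(s,((x+.5)/4.4-.5+220,(y+.5)/4.4-.5+120),z)
def S(x,y,z): return onplane(s2,((x+.5)/3.7-.5+220,(y+.5)/3.7-.5+140),z)
pts=dict(cap=(356,366,.072),seltip=(285,460,.063),tail=(376,340,.063),lp=(566,328,.072),ltip=(613,424,.063),potL=(311,107,.072),potLL=(112,265,.072),potS=(552,188,.072),pend=(700,313,.023))
P={k:T(*v) for k,v in pts.items()}
for k in P: print(k,np.round(P[k],4))
print("side cap",S(350,286,.072),"tip",S(435,352,.063),"lp",S(346,163,.072),"ltip",S(441,155,.063))
c=P["cap"];
a=lambda v:np.degrees(np.arctan2(v[1],v[0]))
d=lambda k,o="cap":(round(np.linalg.norm((P[k]-P[o])[:2]),4),round(a(P[k]-P[o]),1))
for k in ["seltip","tail","lp","potL","potLL","potS","pend"]: print(k,d(k))
print("lever",d("ltip","lp"))
```

```text
cap [0.5686 0.0727 0.072 ]
seltip [0.4912 0.1298 0.063 ]
tail [0.5917 0.0568 0.063 ]
lp [ 0.6025 -0.0997  0.072 ]
ltip [ 0.5245 -0.1394  0.063 ]
potL [0.7869 0.1142 0.072 ]
potLL [0.6502 0.2761 0.072 ]
potS [ 0.7204 -0.0878  0.072 ]
pend [ 0.625  -0.2177  0.023 ]
side cap [0.56740619 0.07150344 0.072     ] tip [0.48799566 0.13120533 0.063     ] lp [ 0.59992392 -0.10140729  0.072     ] ltip [ 0.51799218 -0.14217309  0.063     ]
seltip (np.float64(0.0961), np.float64(143.5))
tail (np.float64(0.0281), np.float64(-34.5))
lp (np.float64(0.1757), np.float64(-78.9))
potL (np.float64(0.2223), np.float64(10.8))
potLL (np.float64(0.2192), np.float64(68.1))
potS (np.float64(0.221), np.float64(-46.6))
pend (np.float64(0.2958), np.float64(-79.0))
lever (np.float64(0.0876), np.float64(-153.0))
```

```bash
cat >> h.py <<'E'
def tool(o): return R.from_rotvec(o["tool_rot"]).as_matrix()
def shift(o,P):
    "world TCP targets -> tool-axis shift in cm from current pose"
    return np.round((np.atleast_2d(P)-o["ee_pos"])@tool(o)*100,1)
HUB=np.array([.568,.072]);LEV=np.array([.601,-.1005])
def post(c,ang,r,off,z):
    u=np.array([np.cos(ang),np.sin(ang)]);n=np.array([u[1],-u[0]])  # n: clockwise side
    return np.r_[c+r*u+off*n,z]
E
python3 - <<'E'
from workcell import bot
from h import *
o=bot.get_obs();print(tool(o).round(3),bot.tips_ahead)
a=np.radians(143.5)
p=post(HUB,a,.062,.045,.0);print(p)
for z in (.25,.15): print(shift(o,np.r_[p[:2],z]))
E
```

```text
[[ 0.255 -0.001 -0.967]
 [ 0.967 -0.001  0.255]
 [-0.001 -1.     0.   ]] 0.017
[0.5449279  0.14505257 0.        ]
[[-27.1  -0.2 -49. ]]
[[-27.    9.8 -49. ]]
```

Request:
arm_command:
  steps:
    - [[-3,0,-5.4],[0,0,0],0]
    - [[-5.4,0,-9.8],[0,0,0],0]
    - [[-8,0,-14.5],[0,0,0],0]
    - [[-11,0,-20],[0,0,0],0]
    - [[-13.5,0,-24.5],[0,0,0],0]
    - [[-15.5,0,-28],[0,0,0],0]
    - [[-18,0,-32.5],[0,0,0],0]
    - [[-20,0,-36],[0,0,0],0]

```text
clock: 1.0
ee_pos: [0.4299, 0.2532, 0.2483]
tool_rot: [-1.32, -1.017, 1.017]
force: [0.6, 1.9, 0.4]
finger_gap: -0.0
```

Request:
arm_command:
  steps:
    - [[-2.3,0,-4.2],[0,0,0],0]
    - [[-4.6,2,-8.6],[0,0,0],0]
    - [[-7,6,-13],[0,0,0],0]
    - [[-7,8,-13],[0,0,0],0]
    - [[-7,10,-13],[0,0,0],0]
    - [[-7,10,-13],[0,0,0],0]
    - [[-7,10,-13],[0,0,0],0]
    - [[-7,10,-13],[0,0,0],0]

```text
clock: 1.8
ee_pos: [0.5374, 0.1546, 0.1498]
tool_rot: [-1.321, -1.02, 1.016]
force: [0.4, -0.6, -0.7]
finger_gap: -0.0001
```

Run:
```python
from workcell import bot,eyes
from h import *
s=eyes.snapshot("top");s2=eyes.snapshot("side");w=eyes.snapshot("wrist")
o=bot.get_obs();print(o["ee_pos"],o["tool_rot"],o["force"],o["finger_gap"],bot.tips_ahead,o["clock"])
im=s["pixels"][120:250,220:400,::-1]; cv2.imwrite("pics/t1.png",cv2.resize(im,None,fx=4.4,fy=4.4))
cv2.imwrite("pics/w1.png",w["pixels"][:,:,::-1])
im=s2["pixels"][140:300,220:400,::-1]; cv2.imwrite("pics/s1.png",cv2.resize(im,None,fx=3.7,fy=3.7))
for z in (.12,.067): print(shift(o,post(HUB,np.radians(143.5),.062,.040,z)))
```

```text
[0.53724093 0.15464173 0.1498257 ] [-1.32135943 -1.02001379  1.01619304] [0.68872517 0.65005064 0.01581836] -6.214652466983179e-05 0.017 1.95
[[-1.2  3.  -0.8]]
[[-1.2  8.3 -0.8]]
```

View pics/w1.png

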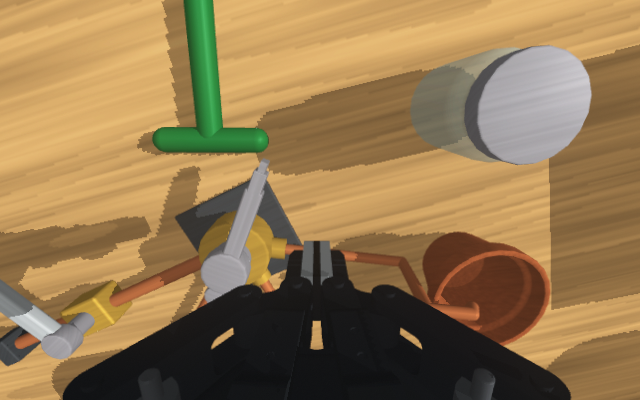

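View pics/s1.png

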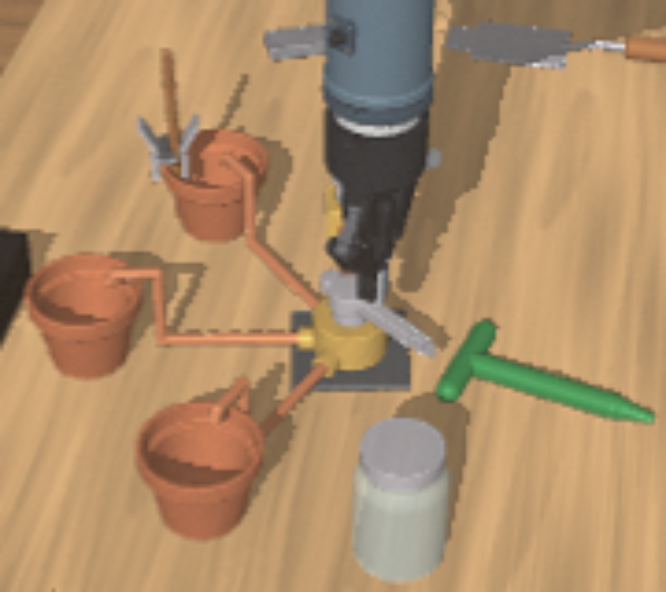

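Request:
arm_command:
  steps:
    - [[-1.2,3,-0.8],[0,0,0],0]
    - [[-1.2,6,-0.8],[0,0,0],0]
    - [[-1.2,8.2,-0.8],[0,0,0],0]
    - [[-1.2,8.2,-0.8],[0,0,0],0]

```text
clock: 2.35
ee_pos: [0.5393, 0.1405, 0.0642]
tool_rot: [-1.317, -1.014, 1.02]
force: [-0.9, 0.5, 0.6]
finger_gap: 0.0003
```

Run:
```python
from workcell import bot,eyes
from h import *
w=eyes.snapshot("wrist")
o=bot.get_obs();print(o["ee_pos"],o["force"],o["clock"])
cv2.imwrite("pics/w2.png",w["pixels"][:,:,::-1])
for a in range(144,-60,-10): print(a, "->world",287-a, shift(o,post(HUB,np.radians(287-a),.062,.021,.067)))
```

```text
[0.54060939 0.14062992 0.06591247] [-0.58073737 -0.31134289 -0.15534574] 2.4
144 ->world 143 [[-1.6 -0.1  0.5]]
134 ->world 153 [[-2.6 -0.1  1.2]]
124 ->world 163 [[-3.6 -0.1  1.7]]
114 ->world 173 [[-4.7 -0.1  2. ]]
104 ->world 183 [[-5.8 -0.1  2.1]]
94 ->world 193 [[-7.  -0.1  2.1]]
84 ->world 203 [[-8.1 -0.1  1.8]]
74 ->world 213 [[-9.1 -0.1  1.3]]
64 ->world 223 [[-10.1  -0.1   0.7]]
54 ->world 233 [[-10.9  -0.1  -0.1]]
44 ->world 243 [[-11.6  -0.1  -1. ]]
34 ->world 253 [[-12.1  -0.1  -2.1]]
24 ->world 263 [[-12.4  -0.1  -3.2]]
14 ->world 273 [[-12.5  -0.1  -4.3]]
4 ->world 283 [[-12.4  -0.1  -5.4]]
-6 ->world 293 [[-12.1  -0.1  -6.5]]
-16 ->world 303 [[-11.7  -0.1  -7.6]]
-26 ->world 313 [[-11.   -0.1  -8.5]]
-36 ->world 323 [[-10.2  -0.1  -9.3]]
-46 ->world 333 [[ -9.3  -0.1 -10. ]]
-56 ->world 343 [[ -8.3  -0.1 -10.5]]
```

View pics/w2.png

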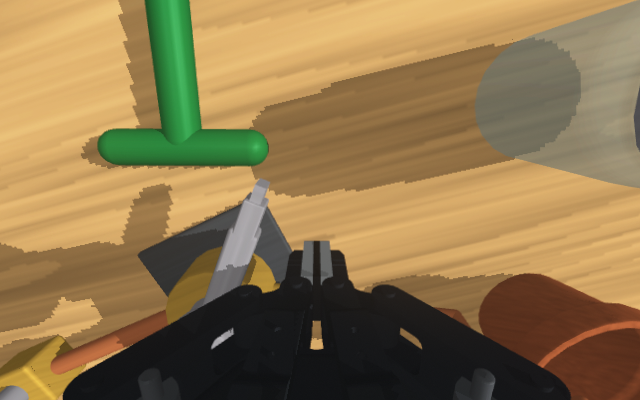

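Request:
arm_command:
  steps:
    - [[-0.8,0,0.3],[0,0,0],0]
    - [[-1.6,0,0.5],[0,0,0],0]
    - [[-2.6,0,1.2],[0,0,0],0]
    - [[-3.6,0,1.7],[0,0,0],0]
    - [[-4.7,0,2.0],[0,0,0],0]
    - [[-5.8,0,2.1],[0,0,0],0]

```text
clock: 3.0
ee_pos: [0.5057, 0.0891, 0.0667]
tool_rot: [-1.32, -1.018, 1.017]
force: [1.4, 2.7, -1.0]
finger_gap: -0.0001
```

```bash
cat > look.py <<'E'
import sys
from workcell import bot,eyes
from h import *
n=sys.argv[1]
s=eyes.snapshot("top");w=eyes.snapshot("wrist")
o=bot.get_obs();print(o["ee_pos"],o["force"],o["clock"])
im=s["pixels"][120:250,220:400,::-1]
A=cv2.resize(im,None,fx=4.4,fy=4.4,interpolation=cv2.INTER_CUBIC)
cv2.imwrite(f"pics/t{n}.png",A); cv2.imwrite(f"pics/w{n}.png",w["pixels"][:,:,::-1])
s2=eyes.snapshot("side")
cv2.imwrite(f"pics/s{n}.png",cv2.resize(s2["pixels"][140:300,220:400,::-1],None,fx=3.7,fy=3.7,interpolation=cv2.INTER_CUBIC))
E
python3 look.py 3
python3 - <<'E'
from workcell import bot
from h import *
o=bot.get_obs()
for a in range(183,345,10): print(a, shift(o,post(HUB,np.radians(a),.062,.021,.067)))
E
```

```text
[0.50521921 0.0882727  0.06628043] [-0.73558042  0.64255809  0.41429217] 3.1
183 [[ 0.1 -0.1  0.1]]
193 [[-1.1 -0.1 -0. ]]
203 [[-2.2 -0.1 -0.3]]
213 [[-3.2 -0.1 -0.7]]
223 [[-4.1 -0.1 -1.4]]
233 [[-5.  -0.1 -2.2]]
243 [[-5.6 -0.1 -3.1]]
253 [[-6.1 -0.1 -4.1]]
263 [[-6.4 -0.1 -5.2]]
273 [[-6.6 -0.1 -6.4]]
283 [[-6.5 -0.1 -7.5]]
293 [[-6.2 -0.1 -8.6]]
303 [[-5.7 -0.1 -9.7]]
313 [[ -5.1  -0.1 -10.6]]
323 [[ -4.3  -0.1 -11.4]]
333 [[ -3.4  -0.1 -12.1]]
343 [[ -2.3  -0.1 -12.6]]
```

View pics/w3.png

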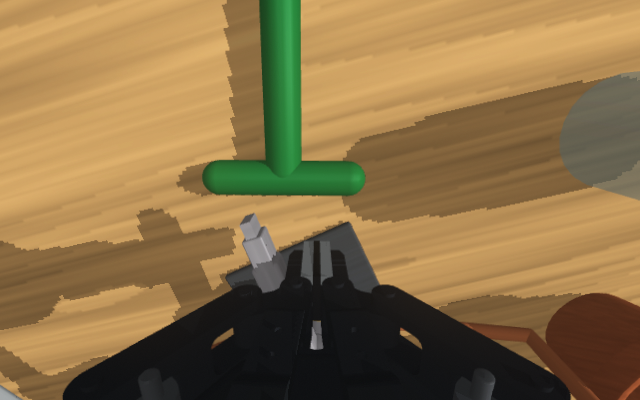

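View pics/s3.png

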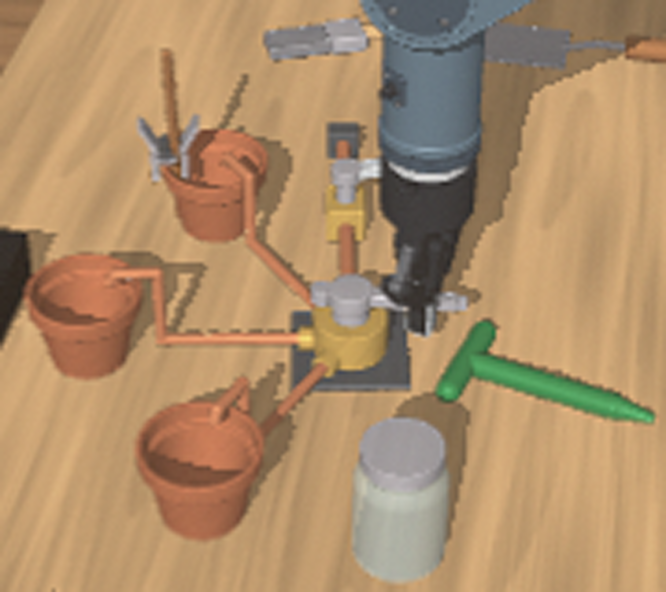

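Request:
arm_command:
  steps:
    - [[-1.1,0,0],[0,0,0],0]
    - [[-2.2,0,-0.3],[0,0,0],0]
    - [[-3.2,0,-0.7],[0,0,0],0]
    - [[-4.1,0,-1.4],[0,0,0],0]
    - [[-5.0,0,-2.2],[0,0,0],0]
    - [[-5.6,0,-3.1],[0,0,0],0]
    - [[-6.1,0,-4.1],[0,0,0],0]
    - [[-6.4,0,-5.2],[0,0,0],0]

```text
clock: 3.95
ee_pos: [0.5405, 0.0139, 0.0661]
tool_rot: [-1.319, -1.016, 1.018]
force: [-2.9, 2.0, 1.2]
finger_gap: -0.0001
```

```bash
python3 look.py 4
python3 - <<'E'
from workcell import bot
from h import *
o=bot.get_obs()
for a in range(263,330,5): print(a, shift(o,post(HUB,np.radians(a),.062,.021,.067)))
E
```

```text
[0.54215329 0.01328767 0.06633747] [ 0.12679838 -0.10389125  0.57227399] 4.05
263 [[-0.1 -0.1  0.2]]
268 [[-0.2 -0.1 -0.4]]
273 [[-0.2 -0.1 -1. ]]
278 [[-0.2 -0.1 -1.5]]
283 [[-0.2 -0.1 -2.1]]
288 [[-0.  -0.1 -2.7]]
293 [[ 0.1 -0.1 -3.2]]
298 [[ 0.3 -0.1 -3.7]]
303 [[ 0.6 -0.1 -4.3]]
308 [[ 0.9 -0.1 -4.7]]
313 [[ 1.2 -0.1 -5.2]]
318 [[ 1.6 -0.1 -5.6]]
323 [[ 2.  -0.1 -6. ]]
328 [[ 2.5 -0.1 -6.4]]
```

View pics/s4.png

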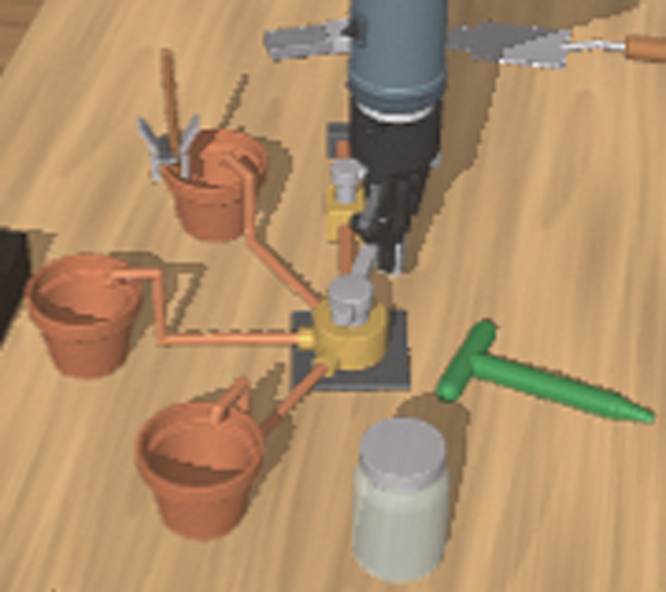

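Request:
arm_command:
  steps:
    - [[-0.2,0,-0.7],[0,0,0],0]
    - [[-0.2,0,-1.5],[0,0,0],0]
    - [[-0.1,0,-2.4],[0,0,0],0]
    - [[0.1,0,-3.2],[0,0,0],0]
    - [[0.4,0,-3.8],[0,0,0],0]
    - [[0.6,0,-4.3],[0,0,0],0]
    - [[0.6,0,-4.3],[0,0,0],0]

```text
clock: 4.8
ee_pos: [0.5846, 0.0094, 0.0664]
tool_rot: [-1.321, -1.018, 1.017]
force: [-0.6, -0.3, -1.1]
finger_gap: 0.0001
```

```bash
python3 look.py 5
python3 - <<'E'
from workcell import bot
from h import *
o=bot.get_obs()
for a in range(297,330,3): print(a, shift(o,post(HUB,np.radians(a),.062,.021,.067)))
E
```

```text
[0.5842378  0.00936809 0.06653847] [-0.21693034 -0.17718032 -0.2121359 ] 4.9
297 [[-0.4 -0.   0.6]]
300 [[-0.2 -0.   0.3]]
303 [[-0.1 -0.  -0. ]]
306 [[ 0.1 -0.  -0.3]]
309 [[ 0.3 -0.  -0.6]]
312 [[ 0.5 -0.  -0.9]]
315 [[ 0.7 -0.  -1.2]]
318 [[ 0.9 -0.  -1.4]]
321 [[ 1.2 -0.  -1.6]]
324 [[ 1.4 -0.  -1.9]]
327 [[ 1.7 -0.  -2.1]]
```

View pics/s5.png

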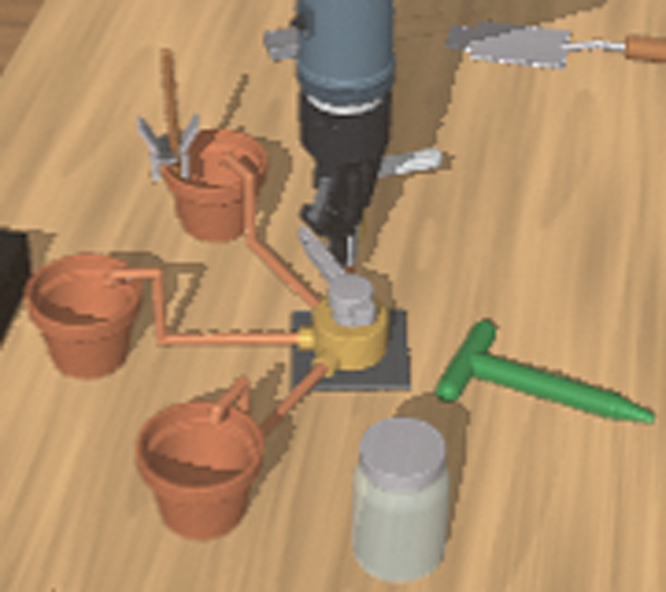

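View pics/t5.png

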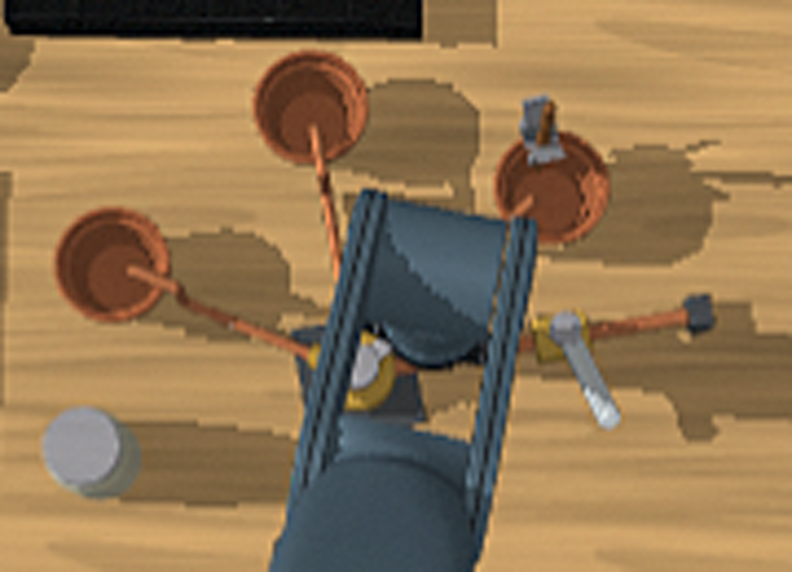

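Run:
```python
from workcell import eyes
from h import *
s2=eyes.snapshot("side")
def S(x,y,z): return onplane(s2,((x+.5)/3.7-.5+220,(y+.5)/3.7-.5+140),z)
c=S(350,286,.072)
for t in [(300,226),(302,228),(304,226)]:
    v=S(*t,.066)-c;print(np.hypot(*v[:2]),np.degrees(np.arctan2(v[1],v[0])))
```

```text
0.09929404001750307 -54.558011314673514
0.09595701035527723 -54.7825084520105
0.09786457812282284 -56.40445001514539
```

Request:
arm_command:
  steps:
    - [[0.2,0,-0.5],[0,0,0],0]
    - [[0.5,0,-0.9],[0,0,0],0]
    - [[0.5,0,-0.9],[0,0,0],0]

```text
clock: 5.3
ee_pos: [0.5939, 0.0121, 0.0663]
tool_rot: [-1.32, -1.018, 1.017]
force: [0.4, 0.8, 0.2]
finger_gap: -0.0003
```

Request:
arm_command:
  steps:
    - [[-1,0,1],[0,0,0],0]
    - [[-2,0,2],[0,0,0],0]
    - [[-2,-4,2],[0,0,0],0]
    - [[-3,-8,5],[0,0,0],0]
    - [[-3,-10,9],[0,0,0],0]
    - [[-3,-10,14],[0,0,0],0]
    - [[-3,-10,18],[0,0,0],0]
    - [[-3,-10,18],[0,0,0],0]

```text
clock: 6.1
ee_pos: [0.4066, 0.0306, 0.166]
tool_rot: [-1.317, -1.016, 1.019]
force: [0.1, -0.2, -0.1]
finger_gap: -0.0003
```

```bash
python3 look.py 6
```

```text
[0.41201374 0.02897822 0.16709643] [ 0.48103551 -0.21605319  0.84612526] 6.2
```

View pics/s6.png

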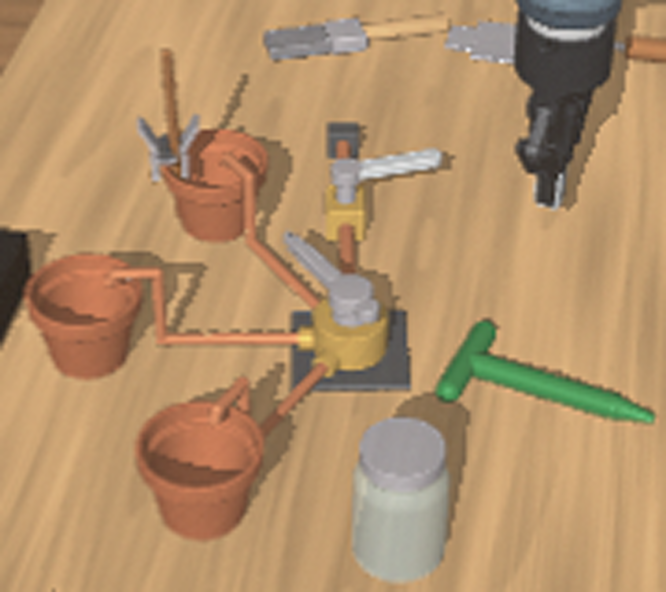

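View pics/t6.png

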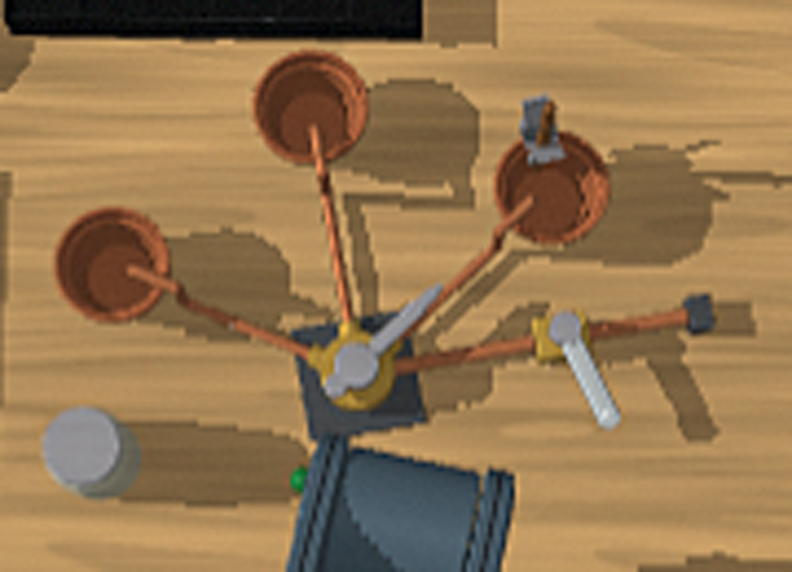

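Run:
```python
from workcell import bot,eyes
from h import *
s=eyes.snapshot("top"); s2=eyes.snapshot("side")
def T(x,y,z): return onplane(s,((x+.5)/4.4-.5+220,(y+.5)/4.4-.5+120),z)
def S(x,y,z): return onplane(s2,((x+.5)/3.7-.5+220,(y+.5)/3.7-.5+140),z)
def pr(n,v): print(n,np.hypot(*v[:2]).round(4),np.degrees(np.arctan2(v[1],v[0])).round(1))
c=T(356,366,.072);pr("top",T(440,287,.063)-c);pr("top",T(442,286,.063)-T(334,389,.063))
pr("side",S(286,234,.063)-S(350,286,.072))
# axis of the bright steel arm in native top image
im=s["pixels"].astype(int);g=im[120:250,220:400]
m=((g.max(2)-g.min(2)<25)&(g.min(2)>110)).astype(np.uint8)
n,l,st,ce=cv2.connectedComponentsWithStats(m)
for i in range(1,n):
    if st[i,4]>40: 
        ys,xs=np.where(l==i); P=np.array([onplane(s,(x+220,y+120),.068)[:2] for x,y in zip(xs,ys)])
        vx,vy,x0,y0=cv2.fitLine(P.astype(np.float32),cv2.DIST_L2,0,.001,.001).ravel()
        print(st[i],P.mean(0).round(4),np.degrees(np.arctan2(vy,vx)))
o=bot.get_obs()
for z in (.167,.067):
  for off in (.045,.021): print(z,off,shift(o,post(LEV,np.radians(-153),.065,off,z)))
```

```text
top 0.0967 -45.0
top 0.124 -45.2
side 0.0987 -46.3
[ 74  66  26  24 160] [0.583  0.0603] -45.40893
[125  71  16  26 146] [ 0.5702 -0.1147] 25.848175
[ 10  93  17  19 240] [0.4991 0.2974] -21.208342
0.167 0.045 [[ -8.7  -0.  -13.6]]
0.167 0.021 [[-10.4   0.  -15.2]]
0.067 0.045 [[ -8.7  10.  -13.6]]
0.067 0.021 [[-10.4  10.  -15.2]]
```

Request:
arm_command:
  steps:
    - [[-2.5,0,-4],[0,0,0],0]
    - [[-5,0,-8],[0,0,0],0]
    - [[-7.5,0,-12],[0,0,0],0]
    - [[-8.5,2,-13.4],[0,0,0],0]
    - [[-8.5,6,-13.4],[0,0,0],0]
    - [[-8.5,9,-13.4],[0,0,0],0]
    - [[-8.5,10,-13.4],[0,0,0],0]
    - [[-8.5,10,-13.4],[0,0,0],0]

```text
clock: 7.15
ee_pos: [0.5191, -0.0875, 0.0646]
tool_rot: [-1.317, -1.015, 1.018]
force: [-0.6, -0.2, -0.0]
finger_gap: -0.0001
```

```bash
python3 look.py 7;python3 - <<'E'
from workcell import bot
from h import *
o=bot.get_obs()
for a in range(-154,-64,8): print(a, shift(o,post(LEV,np.radians(a),.065,.022,.067)))
E
```

```text
[ 0.52073578 -0.08790814  0.0671592 ] [ 1.3724033  -0.36763055  0.4057395 ] 7.25
-154 [[-1.8  0.1 -1.7]]
-146 [[-2.6  0.1 -2.1]]
-138 [[-3.4  0.1 -2.7]]
-130 [[-4.1  0.1 -3.3]]
-122 [[-4.7  0.1 -4. ]]
-114 [[-5.2  0.1 -4.8]]
-106 [[-5.6  0.1 -5.7]]
-98 [[-5.9  0.1 -6.6]]
-90 [[-6.   0.1 -7.6]]
-82 [[-6.   0.1 -8.5]]
-74 [[-5.9  0.1 -9.5]]
-66 [[ -5.6   0.1 -10.4]]
```

View pics/w7.png

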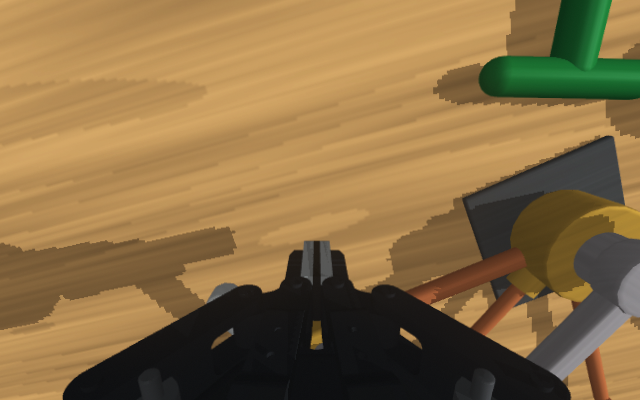

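Request:
arm_command:
  steps:
    - [[-1,0,-0.9],[0,0,0],0]
    - [[-1.8,0,-1.7],[0,0,0],0]
    - [[-2.6,0,-2.1],[0,0,0],0]
    - [[-3.4,0,-2.7],[0,0,0],0]
    - [[-4.1,0,-3.3],[0,0,0],0]
    - [[-4.7,0,-4.0],[0,0,0],0]
    - [[-5.2,0,-4.8],[0,0,0],0]
    - [[-5.6,0,-5.7],[0,0,0],0]

```text
clock: 8.1
ee_pos: [0.5605, -0.1567, 0.066]
tool_rot: [-1.319, -1.016, 1.017]
force: [-0.8, 1.9, -0.3]
finger_gap: 0.0001
```

```bash
python3 look.py 8;python3 - <<'E'
from workcell import bot
from h import *
o=bot.get_obs()
for a in range(-106,-64,4): print(a, shift(o,post(LEV,np.radians(a),.065,.022,.067)))
E
```

```text
[ 0.56178859 -0.15758465  0.06632293] [ 0.34023722  0.44846942 -0.06201365] 8.2
-106 [[ 0.  -0.1 -0.1]]
-102 [[-0.1 -0.1 -0.5]]
-98 [[-0.2 -0.1 -1. ]]
-94 [[-0.3 -0.1 -1.4]]
-90 [[-0.4 -0.1 -1.9]]
-86 [[-0.4 -0.1 -2.4]]
-82 [[-0.4 -0.1 -2.9]]
-78 [[-0.3 -0.1 -3.4]]
-74 [[-0.2 -0.1 -3.8]]
-70 [[-0.1 -0.1 -4.3]]
-66 [[ 0.  -0.1 -4.7]]
```

View pics/s8.png

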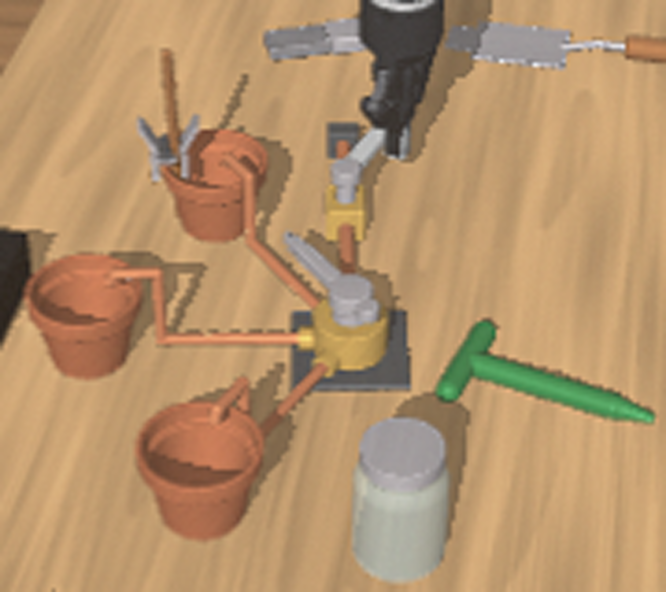

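Request:
arm_command:
  steps:
    - [[-0.2,0,-1],[0,0,0],0]
    - [[-0.4,0,-1.9],[0,0,0],0]
    - [[-0.4,0,-2.4],[0,0,0],0]
    - [[-0.4,0,-2.9],[0,0,0],0]
    - [[-0.4,0,-2.9],[0,0,0],0]

```text
clock: 8.75
ee_pos: [0.5883, -0.1678, 0.0663]
tool_rot: [-1.321, -1.018, 1.017]
force: [0.5, 0.2, -0.5]
finger_gap: 0.0
```

Request:
arm_command:
  steps:
    - [[0,0,-0.2],[0,0,0],0]
    - [[0.1,0,-0.4],[0,0,0],0]
    - [[0.1,0,-0.4],[0,0,0],0]

```text
clock: 9.05
ee_pos: [0.5914, -0.1677, 0.0663]
tool_rot: [-1.32, -1.017, 1.018]
force: [-3.3, -1.2, 0.4]
finger_gap: 0.0002
```

Not clearly at the stop yet (3 N is about the friction force). I'll push on in small steps.

Request:
arm_command:
  steps:
    - [[0,0,-0.15],[0,0,0],0]
    - [[0,0,-0.15],[0,0,0],0]

```text
clock: 9.25
ee_pos: [0.5917, -0.1677, 0.0662]
tool_rot: [-1.318, -1.015, 1.019]
force: [-5.9, 0.4, 2.8]
finger_gap: -0.0001
```

Request:
arm_command:
  steps:
    - [[0,0,-0.15],[0,0,0],0]
    - [[0,0,-0.15],[0,0,0],0]

```text
clock: 9.45
ee_pos: [0.5919, -0.1678, 0.0661]
tool_rot: [-1.315, -1.014, 1.02]
force: [-10.0, 0.3, 4.7]
finger_gap: 0.0002
```

```bash
python3 look.py 9
```

```text
[ 0.59186984 -0.1677897   0.06609184] [-9.35073182  0.77126392  5.06521467] 9.55
```

View pics/s9.png

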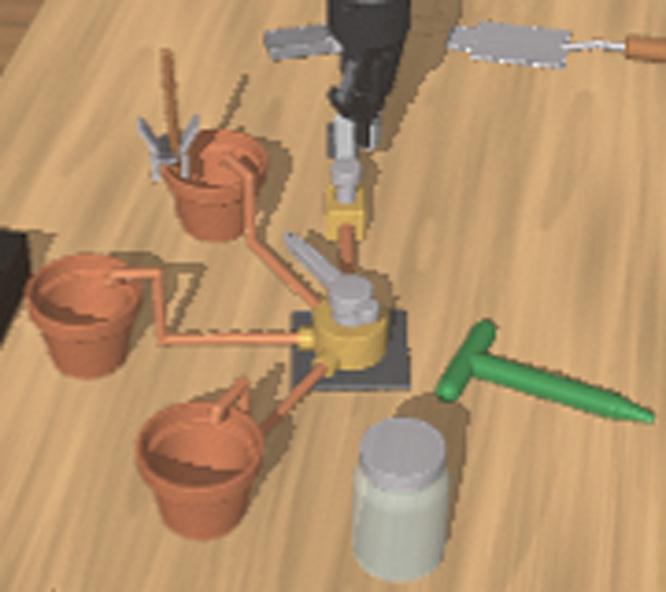

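The tool has stopped advancing while the force climbs to 10 N, and the lever lies along the pipe, so it's at the stop. I'll back off towards the robot and then lift.

Request:
arm_command:
  steps:
    - [[0,0,1],[0,0,0],0]
    - [[0,0,3],[0,0,0],0]
    - [[0,-3,4],[0,0,0],0]
    - [[0,-7,5],[0,0,0],0]
    - [[0,-11,8],[0,0,0],0]
    - [[0,-13,12],[0,0,0],0]
    - [[0,-13,16],[0,0,0],0]
    - [[0,-13,20],[0,0,0],0]

```text
clock: 10.4
ee_pos: [0.4006, -0.1171, 0.1974]
tool_rot: [-1.324, -1.02, 1.016]
force: [-0.6, -1.4, 1.0]
finger_gap: -0.0002
```

Request:
arm_command:
  steps:
    - [[0,0,2],[0,0,0],0]
    - [[0,0,3],[0,0,0],0]
    - [[0,0,3],[0,0,0],0]
    - [[0,0,3],[0,0,0],0]

```text
clock: 10.8
ee_pos: [0.3733, -0.1103, 0.1968]
tool_rot: [-1.323, -1.018, 1.016]
force: [-0.5, 0.1, 0.1]
finger_gap: -0.0
```

```bash
python3 look.py 10
python3 - <<'E'
from workcell import bot,eyes
from h import *
s=eyes.snapshot("top")
g=s["pixels"].astype(int)[120:250,220:400]
m=((g.max(2)-g.min(2)<25)&(g.min(2)>110)).astype(np.uint8)
n,l,st,ce=cv2.connectedComponentsWithStats(m)
for i in range(1,n):
    if st[i,4]>40: 
        ys,xs=np.where(l==i); P=np.array([onplane(s,(x+220,y+120),.068)[:2] for x,y in zip(xs,ys)])
        vx,vy,x0,y0=cv2.fitLine(P.astype(np.float32),cv2.DIST_L2,0,.001,.001).ravel()
        print(st[i],P.mean(0).round(4),np.degrees(np.arctan2(vy,vx)))
E
```

```text
[ 0.37328581 -0.11026016  0.19647115] [0.19096434 0.12931626 1.11109271] 10.9
[ 74  66  26  24 162] [0.5832 0.06  ] -45.534912
[125  69  28   9 141] [ 0.6093 -0.1341] -79.674
[ 10  93  17  19 243] [0.499  0.2973] -22.084988
```

View pics/t10.png

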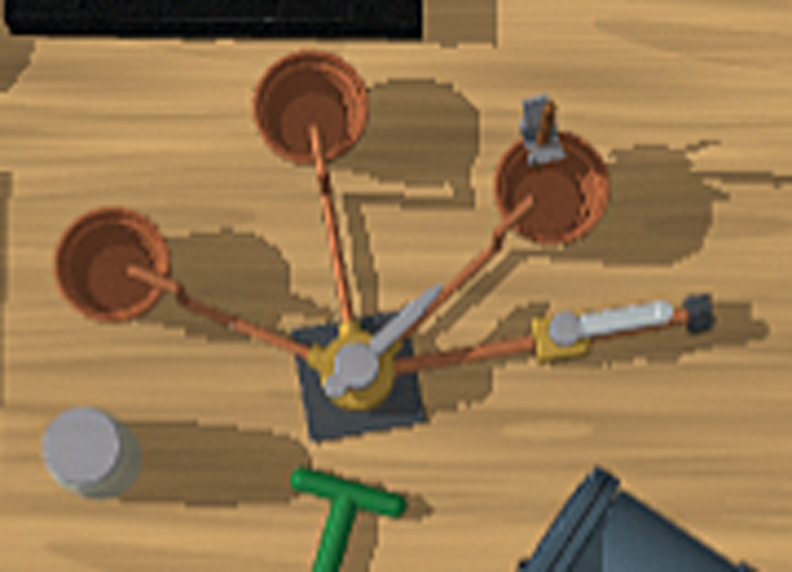

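The lever is along the inlet pipe (-79.7° measured, about -79° expected). The selector is at -45.5° and the staked pot's pipe at about -46°. The pots, jar and dibber haven't moved, and the arm is clear.

```bash
python3 -c "
from workcell import order
print(order.sign_off())"
```

```text
the job is handed in; nothing more can be done
None
```

I pushed the selector about 171° counter-clockwise, from the robot's side, with the closed fingertips until its point faced the staked pot. Then I pushed the supply lever to its open stop, backed the arm clear and handed the job in at about 11 s.

- **Selector:** it measures -45.5° in the last top view. The pipe to the staked pot should be at about -46.1°, and the pot itself measured -46.6°. The side view, taken before the lever push, gave -46.3°. The readings agree to about 1°.
- **Supply lever:** it measures -79.7° and the inlet pipe about -79°. At the stop the tool stopped moving forward while the contact force rose to about 10 N, well under the limits.
- **Everything else:** the pots, jar and dibber stand where they did at the start in the last top view. I didn't recheck the saucer, trowel and brush at the end, but the arm never went near them.
- No check failed.

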